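# Slide the cake board out over the edge of the pastry block

## Task

The helper across the table must get their fingers under the thin white rectangular cake board lying on the wooden pastry block. With your fingertips only, and without lifting or tipping it, slide it along the block until it sticks out past the block's far long edge (the one away from the robot) by 3 cm, give or take 1 cm, and lies flat and square to that edge. Leave the round cake board and everything else where it is.

Things in the scene. Friction and masses are not known exactly. Their poses are not given: they have to be found in the camera images.
- block: fixed raised wooden pastry block on the table: 220 mm deep (x) by 520 mm wide (y), flat top 45 mm above the table. Origin: centre of its underside, at table height. Its own +x points away from the robot (turned up to 16 degrees), so its far long edge lies 110 mm from its centre along +x
- block_far_edge (a point): middle of the block's far long edge, at the top (block frame x +110, y 0, z +45 mm)
- cake_board: the thin white RECTANGULAR cake board, loose, lying flat on the block in its left or right half: 100 mm (its x) by 130 mm (its y) by 6 mm thick, about 80 g. Origin: centre of its underside. Its own +x points to the far edge of the block, but it starts up to 20 degrees askew of the block
- board_far_edge (a point): middle of the rectangular board's far edge, on its upper face (board frame x +50, y 0, z +6 mm)
- round_board: white ROUND cake board, loose, 104 mm across, 6 mm thick, lying in the other half of the block; not to be moved. Origin: centre of its underside
- cutter: steel ring pastry cutter, 44 mm across, 30 mm tall, standing on the block between the two boards, nearer the robot; bystander. Origin: centre of its underside
- spice_jar: small glass jar, 36 mm across, 55 mm tall, standing on the block between the two boards, nearer the far edge; bystander. Origin: centre of its underside
- mug: white mug, 80 mm across, 90 mm tall, on the table right of the block; bystander. Origin: centre of its underside
Things that resemble listed ones, but are neither listed nor needed, are in the scene too. Leave any orange or turquoise look-alike of the cake_board alone.

How it is judged:
At the end, for the whole second after the job is handed in: The middle of the rectangular board's far edge is 20 to 40 mm beyond the block's far edge, the board is square to the block within 10 degrees, its centre lies no more than 200 mm to either side of the block's middle, and it rests flat (within 4 mm of the block's top, tilt under 3 degrees) and still (x of board_far_edge in the frame of block between 0.13 and 0.15 m and y of cake_board in the frame of block between -0.2 and 0.2 m and z of cake_board in the frame of block between 0.041 and 0.049 m and angle between the x axis of cake_board and the x axis of block, either way round below 0.175 rad and angle between cake_board's own z axis and vertical below 0.05 rad and linear speed of cake_board below 0.01 m/s); the robot touches nothing.
It fails at once if the rectangular cake board is lifted off the block (z of cake_board in the frame of block above 0.057 m).
It fails at once if the rectangular cake board is tipped up (angle between cake_board's own z axis and vertical above 0.2 rad).
It fails at once if the rectangular cake board falls off the block (z of cake_board in the frame of block below 0.03 m).
It fails at once if the round cake board or another bystander is moved by more than 2 cm (distance of any of round_board, cutter, spice_jar, mug from where it was at the start of the episode above 0.02 m).
It also fails if it takes over 45 s, if anything falls off the work surface, if the arm or the gripper's body presses on something with over 40 N, if the wrist force passes 120 N, or if a joint passes its speed limit or range.

## Robot

A 6-joint arm with a two-finger parallel gripper is mounted at the origin on the work surface. World frame = base frame: x ahead of the robot, y to its left, z up, the work surface at z = 0. Lengths are in m, angles in rad, forces in N, time in s.
With the tool pointing down it reaches from about 0.4 to 0.825 m from the base axis. Payload 7 kg.
Tool frame: the origin (TCP) lies at the very end of the fingers, on their centre line; the grasp point (between the pads) lies 19 mm behind it (pinch_z is the distance from the TCP to the grasp point, in m); z points along the fingers, x is the direction in which the jaws open and shut, and the axes are right-handed (so a half turn about z gives the same grasp; the last joint's range is limited). The gripper opens to 85 mm and grips with 20 to 120 N. Pads are 22 mm wide; open, the fingers measure 114 mm over their backs; the gripper's body (76 mm by 85 mm) begins 54 mm behind the grasp point. The pads swing forward as they close: fully open they stand 13 mm farther back than shut.
Start: joints at [1.58, 0.359, 0.012, 0, -1.224, -0.288], TCP at [0.186, 0.649, 0.231] pointing down, gripper open.
Joint ranges: [-3.07, 3.07], [-1.43, 2.12], [-1.02, 1.25], [-3.03, 1.67], [-3.05, -0], [-3.03, 3.03]. Speed limits (rad/s): [2.39, 2.39, 3.01, 3.14, 3.14, 3.14].

## Interface

Orientations are given as a rotation vector (axis times angle).
In Python, from plant import * gives the robot as it stands.
- The arm moves only by the tool play_rows, never from a script. Its argument "steps" is a list that holds one entry, the list of rows, each a list of 7 numbers: the finger opening in cm, from 0 to 8.54, then the shift along the tool's x, y, z in cm, then the turn, a rotation vector about the tool's x, y, z in degrees. In form: [[[jaw, tx, ty, tz, ax, ay, az], ...]]. A call has 1 to 20 rows; each row shifts and turns the commanded pose from where the row before left it, along the tool's axes as they then stand; what a row does not reach is not made up. A row lasts 1/12 s, in which the tool goes at most 41.7 mm and 7.16 degrees, less where a joint would pass 70% of its speed; a pose out of reach is approached as far as the arm can. A call with a gripper value outside its range is refused whole. The fingers move at their own pace and stop on an object; "force" is the grip in N (left out, the last holds). Time passes only in rows, so rows that do not move let the fingers close. It gives the time, the measured TCP pose, the force and the opening at its end, in the units of the state.
- observe(): the state, without advancing time (a new reading comes with each control period).
- capture(name): name is "scene" or "side" or "wrist"; returns a dict with "color" (384x512x3 uint8, red, green, blue), "fx", "fy", "cx", "cy" (pixels), "cam_to_world" (4x4, takes a point from camera to world coordinates). Camera axes: x right, y up, looking along -z (the intrinsics and any distortion apply to the point x, -y, -z); pixel columns grow to the right and rows downward; lengths in m; the calibration is good to about 2 mm. A picture is of the moment at which its call begins. There is no depth.
- sign_off(): hands the job in, once; it reports no verdict.
The state is a dict: "time_s": time; "joint_positions": joint angles; "qd": joint speeds; "joint_torque": joint torques, N m; "tcp_pos": TCP position; "tcp_rot": TCP orientation; "force": force on the tool from outside, world axes, zero at the start; "torque": the same for the moment, N m; "grip_width": opening from 0.0 (shut) to 1.0 (fully open).
Only numpy, scipy, OpenCV 4.12 (cv2) and the standard library are available. Lean on these libraries where they do the work, as an engineer would, in place of code of your own. Each camera call takes 0.05 s, during which the arm holds its last target.

## Working session

There is one attempt and no reset: what is moved stays moved. The work goes in short steps, Python scripts to look and compute and a tool call to move; the robot and the scene stay as the last step left them, time stands still between calls to the robot, and variables do not carry over. Pictures are saved under pics/ and viewed, and the job is handed in when it is done.

Besides the shell and the picture viewer there is one more tool, called as name(argument=value, ...), one argument or row to a line, values as JSON. play_rows: Moves the arm, as the interface text tells. Its arguments: {"type":"object","properties":{"steps":{"type":"array"},"force":{"type":"number"}},"required":["steps"]}

```bash
mkdir -p pics; ls; cat > h.py <<'E'
from plant import *
import numpy as np, cv2, pickle
from scipy.spatial.transform import Rotation as R
def snap(n,tag):
    c=capture(n); cv2.imwrite(f'pics/{tag}.png',c['color'][:,:,::-1]); pickle.dump(c,open(f'pics/{tag}.pkl','wb')); return c
def load(tag): return pickle.load(open(f'pics/{tag}.pkl','rb'))
def ray(c,u,v,z):
    M=np.array(c['cam_to_world']); d=np.array([(u-c['cx'])/c['fx'],-(v-c['cy'])/c['fy'],-1.])
    d=M[:3,:3]@d; o=M[:3,3]; return o+d*(z-o[2])/d[2]
def proj(c,p):
    M=np.array(c['cam_to_world']); q=M[:3,:3].T@(np.array(p)-M[:3,3]); return c['cx']+c['fx']*q[0]/-q[2], c['cy']-c['fy']*q[1]/-q[2]
E
python3 - <<'E'
from h import *
for n in ['scene','side','wrist']:
    c=snap(n,n+'0'); print(n,{k:v for k,v in c.items() if k!='color'})
print(observe())
E
```

```text
pics
scene {'fx': 401.18014376143077, 'fy': 401.18014376143077, 'cx': 257.23544648585187, 'cy': 189.7192382643147, 'cam_to_world': array([[-0.31656484, -0.70487051,  0.63477891,  1.33980442],
       [ 0.94842343, -0.24699711,  0.19870939,  0.1743639 ],
       [ 0.01672416,  0.6649436 ,  0.74670631,  0.99044302],
       [ 0.        ,  0.        ,  0.        ,  1.        ]])}
side {'fx': 435.51930939894703, 'fy': 435.51930939894703, 'cx': 250.0622226411727, 'cy': 190.49616072567704, 'cam_to_world': array([[-0.91036014,  0.23761668, -0.338796  ,  0.21778044],
       [-0.41375004, -0.53736682,  0.73487945,  0.64498074],
       [-0.00743811,  0.80918182,  0.58751124,  0.66699642],
       [ 0.        ,  0.        ,  0.        ,  1.        ]])}
wrist {'fx': 269.8990492129275, 'fy': 269.8990492129275, 'cx': 255.638317947624, 'cy': 190.11250751801055, 'cam_to_world': array([[-2.74838401e-01,  9.21871600e-01,  2.73160405e-01,
         2.54143404e-01],
       [-9.61490210e-01, -2.63707133e-01, -7.74281885e-02,
         6.27453744e-01],
       [ 6.55499367e-04, -2.83921295e-01,  9.58847365e-01,
         3.73170444e-01],
       [ 0.00000000e+00,  0.00000000e+00,  0.00000000e+00,
         1.00000000e+00]])}
{'time_s': 0.15, 'joint_positions': array([ 1.58008810e+00,  3.59233385e-01,  1.13040845e-02, -2.52119713e-04,
       -1.22409776e+00, -2.88125290e-01]), 'qd': array([ 0.00152808, -0.0019455 ,  0.00182664,  0.00104058, -0.00159568,
       -0.0003557 ]), 'joint_torque': array([-1.60786403e-03, -5.83874559e+01,  2.93651086e+01,  6.94050103e+00,
       -4.27963561e-03, -8.99527748e-06]), 'tcp_pos': array([0.18569298, 0.64859539, 0.23058736]), 'tcp_rot': array([ 1.89052045e+00, -2.50793555e+00,  1.33265951e-03]), 'force': array([-0.12017335, -0.16803144, -0.65907723]), 'torque': array([-0.02226747, -0.04302661, -0.01229567]), 'grip_width': 1.0001521844250483}
```

View pics/scene0.png

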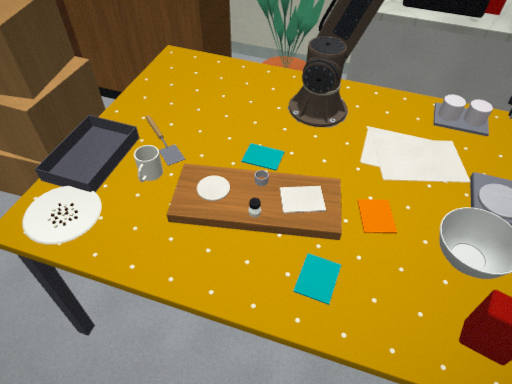

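View pics/side0.png

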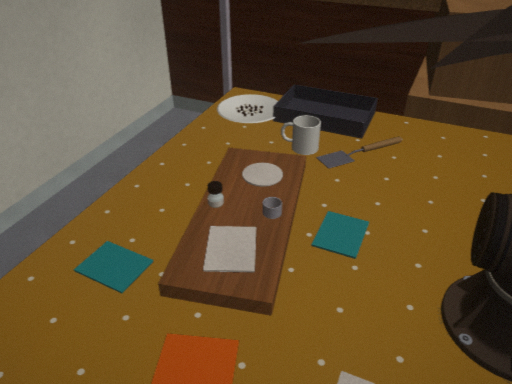

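View pics/wrist0.png

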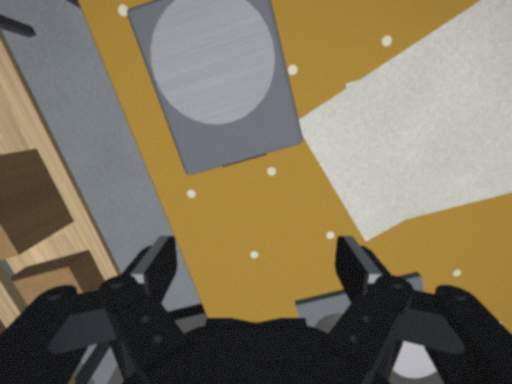

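The white rectangle on the block shows at scene (303,199) and side (231,248). Orange (377,216) and turquoise (263,157), (318,278) are look-alikes lying on the table, and the white sheets at (412,155) are on the table too. Only the first fits the description, so I'll confirm it enlarged.

```bash
python3 - <<'E'
from h import *
a=cv2.imread('pics/scene0.png')[155:245,160:350]; b=cv2.imread('pics/side0.png')[140:310,160:320]
cv2.imwrite('pics/cropA.png',cv2.resize(a,None,fx=4,fy=4,interpolation=cv2.INTER_CUBIC))
cv2.imwrite('pics/cropB.png',cv2.resize(b,None,fx=3.5,fy=3.5,interpolation=cv2.INTER_CUBIC))
E
```

```text
(no output)
```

View pics/cropA.png

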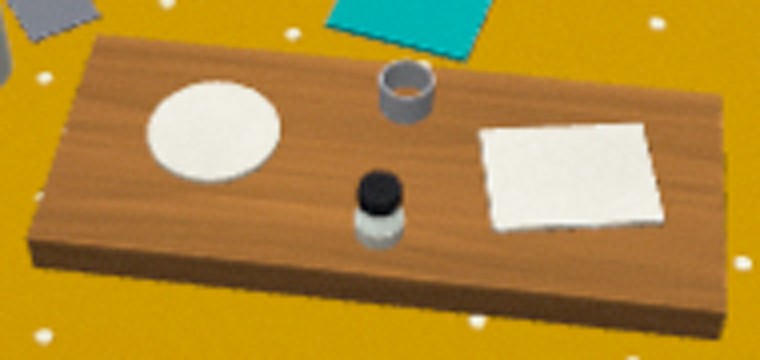

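View pics/cropB.png

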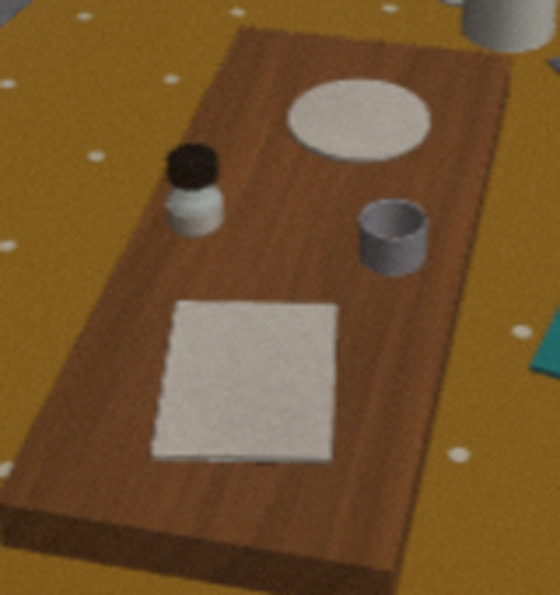

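```bash
cat > fit.py <<'E'
from h import *
from scipy.optimize import least_squares
def fitrect(obs,L,W,z,x0):
    # obs: list of (cam, corner sx,sy, u,v)
    def f(p):
        r=[]
        for c,sx,sy,u,v in obs:
            a,b=sx*L/2,sy*W/2
            P=[p[0]+a*np.cos(p[2])-b*np.sin(p[2]),p[1]+a*np.sin(p[2])+b*np.cos(p[2]),z]
            q=proj(c,P); r+=[q[0]-u,q[1]-v]
        return r
    s=least_squares(f,x0,loss='soft_l1'); return s.x,np.round(f(s.x),1)
E
python3 - <<'E'
from fit import *
A=load('scene0');B=load('side0')
a=lambda u,v:(160+(u+.5)/4-.5,155+(v+.5)/4-.5); b=lambda u,v:(160+(u+.5)/3.5-.5,140+(v+.5)/3.5-.5)
# scene image: robot at top (near edge), image right = +y
blk=[(A,1,-1,*a(35,240)),(A,-1,-1,*a(97,37)),(A,-1,1,*a(721,97)),(A,1,1,*a(722,312)),
 (B,1,-1,*b(240,28)),(B,-1,-1,*b(511,58)),(B,1,1,*b(3,505)),(B,-1,1,*b(398,570))]
brd=[(A,-1,-1,*a(480,129)),(A,-1,1,*a(642,124)),(A,1,1,*a(663,219)),(A,1,-1,*a(495,228)),
 (B,1,-1,*b(175,301)),(B,-1,-1,*b(337,304)),(B,-1,1,*b(331,458)),(B,1,1,*b(153,456))]
for o in blk: print('blk',o[1:3],np.round(ray(o[0],o[3],o[4],.045),3))
for o in brd: print('brd',o[1:3],np.round(ray(o[0],o[3],o[4],.051),3))
pb,r=fitrect(blk,.22,.52,.045,[.6,0,0]); print(pb,r)
pr,r=fitrect(brd,.10,.13,.051,[.6,.1,0]); print(pr,r)
for k in 'AB':
    c=eval(k); s=[o for o in blk if o[0] is c]; print(k,fitrect(s,.22,.52,.045,[.6,0,0])[0],fitrect([o for o in brd if o[0] is c],.1,.13,.051,[.6,.1,0])[0])
c,s=np.cos(pb[2]),np.sin(pb[2]); d=pr[:2]-pb[:2]; print('board in block',c*d[0]+s*d[1],-s*d[0]+c*d[1],np.degrees(pr[2]-pb[2]))
print('cutter base',ray(B,*b(393,258),.045),ray(A,*a(407,110),.045),'jar',ray(A,*a(380,237),.045),ray(B,*b(194,224),.045))
E
```

```text
blk (1, -1) [ 0.718 -0.295  0.045]
blk (-1, -1) [ 0.508 -0.345  0.045]
blk (-1, 1) [0.403 0.161 0.045]
blk (1, 1) [0.614 0.202 0.045]
blk (1, -1) [ 0.718 -0.295  0.045]
blk (-1, -1) [ 0.504 -0.339  0.045]
blk (1, 1) [0.607 0.207 0.045]
blk (-1, 1) [0.397 0.161 0.045]
brd (-1, -1) [ 0.506 -0.013  0.051]
brd (-1, 1) [0.459 0.107 0.051]
brd (1, 1) [0.548 0.143 0.051]
brd (1, -1) [0.599 0.026 0.051]
brd (1, -1) [0.6   0.028 0.051]
brd (-1, -1) [ 0.507 -0.01   0.051]
brd (-1, 1) [0.457 0.109 0.051]
brd (1, 1) [0.548 0.148 0.051]
[ 0.55807839 -0.06903477  0.21220688] [-1.8  0.3 -0.2 -0.6  0.6 -1.4  2.4 -0.4 -0.1 -1.   0.4 -1.4 -2.1 -0.3
  0.4  0.4]
[0.52803789 0.0676483  0.39702492] [ 0.3  0.2  0.4 -0.3  1.1  0.4  0.2  0.2  0.3 -0.3  0.1 -0.5  0.6 -0.3
 -0.4 -0.6]
A [ 0.55968048 -0.0701855   0.20487531] [0.52787643 0.0660619  0.39133957]
B [ 0.5575642  -0.06893389  0.21428196] [0.52780252 0.06877756 0.39891139]
board in block -0.0005787636369205887 0.13994412685992552 10.589293525236453
cutter base [ 0.49467362 -0.0728136   0.045     ] [ 0.50070976 -0.07502289  0.045     ] jar [ 0.63055616 -0.05394098  0.045     ] [ 0.62960014 -0.0523837   0.045     ]
```

play_rows(
  steps=[
    [[8.5, 2.5, -2.1, 0, 0, 0, 0], [8.5, 2.5, -2.1, 0, 0, 0, 0], [8.5, 2.5, -2.1, 0, 0, 0, 0], [8.5, 2.5, -2.1, 0, 0, 0, 0], [8.5, 2.5, -2.1, 0, 0, 0, 0], [8.5, 2.5, -2.1, 0, 0, 0, 0], [8.5, 2.5, -2.1, 0, 0, 0, 0], [8.5, 2.5, -2.1, 0, 0, 0, 0], [8.5, 2.5, -2.1, 0, 0, 0, 0], [8.5, 2.5, -2.1, 0, 0, 0, 0], [8.5, 2.5, -2.1, 0, 0, 0, 0], [8.5, 2.5, -2.1, 0, 0, 0, 0], [8.5, 2.5, -2.1, 0, 0, 0, 0], [8.5, 2.5, -2.1, 0, 0, 0, 0], [8.5, 2.5, -2.1, 0, 0, 0, 0], [8.5, 2.5, -2.1, 0, 0, 0, 0], [8.5, 2.5, -2.1, 0, 0, 0, 0], [8.5, 2.5, -2.1, 0, 0, 0, 0], [8.5, 2.5, -2.1, 0, 0, 0, 0], [8.5, 2.5, -2.1, 0, 0, 0, 0]],
  ],
)

```text
time_s: 1.82
tcp_pos: [0.4522, 0.051, 0.2314]
tcp_rot: [-1.891, 2.508, 0.0]
force: [1.0, 0.8, 0.4]
grip_width: 0.996
```

play_rows(
  steps=[
    [[8.5, 0, 0, 2, 0, 0, -7], [8.5, 0, 0, 2, 0, 0, -7], [8.5, 0, 0, 2, 0, 0, -7], [8.5, 0, 0, 2, 0, 0, -7], [8.5, 0, 0, 0, 0, 0, 0], [8.5, 0, 0, 0, 0, 0, 0]],
  ],
)

```text
time_s: 2.32
tcp_pos: [0.4514, 0.0522, 0.1509]
tcp_rot: [2.436, -1.98, -0.001]
force: [-0.3, 0.1, 0.3]
grip_width: 0.991
```

```bash
cat > st.py <<'E'
from h import *
pb=[.5583,-.0693,.2105]
def st():
    o=observe(); M=R.from_rotvec(o['tcp_rot']).as_matrix(); p=o['tcp_pos']; c,s=np.cos(pb[2]),np.sin(pb[2]); d=p[:2]-pb[:2]
    print('t',o['time_s'],'tcp',p.round(4),'blk',np.round([c*d[0]+s*d[1],-s*d[0]+c*d[1]],4),'F',o['force'].round(1),'T',o['torque'].round(2),'w',round(o['grip_width'],3),'xyaw rel blk',round(np.degrees(np.arctan2(M[1,0],M[0,0])-pb[2]),2),'z',M[:,2].round(3))
E
python3 - <<'E'
from st import *
st(); snap('side','side1'); snap('wrist','wrist1')
E
```

```text
t 2.3167 tcp [0.4514 0.0522 0.1509] blk [-0.0791  0.1412] F [-0.3  0.1  0.3] T [ 0.02 -0.06  0.01] w 0.991 xyaw rel blk -90.25 z [-0.002 -0.001 -1.   ]
```

play_rows(
  steps=[
    [[8.5, 0.1, 0.8, 2, 0, 0, 0], [8.5, 0, 0, 2, 0, 0, 0], [8.5, 0, 0, 2, 0, 0, 0], [8.5, 0, 0, 2, 0, 0, 0], [8.5, 0, 0, 0, 0, 0, 0], [8.5, 0, 0, 0, 0, 0, 0]],
  ],
)

```text
time_s: 2.92
tcp_pos: [0.4446, 0.0502, 0.0719]
tcp_rot: [2.44, -1.978, 0.0]
force: [0.6, 0.1, 0.9]
grip_width: 0.998
```

```bash
python3 - <<'E'
from st import *
st(); c=snap('side','side2'); snap('wrist','wrist2')
o=observe(); print(proj(c,o['tcp_pos']))
cv2.imwrite('pics/side2c.png',cv2.resize(c['color'][170:320,150:330,::-1],None,fx=4,fy=4,interpolation=cv2.INTER_CUBIC))
E
```

```text
t 2.9167 tcp [0.4446 0.0502 0.0719] blk [-0.0862  0.1406] F [0.6 0.1 0.9] T [-0.02 -0.03 -0.01] w 0.998 xyaw rel blk -90.1 z [-0. -0. -1.]
(np.float64(271.7627291164595), np.float64(244.60372636584617))
```

View pics/side2c.png

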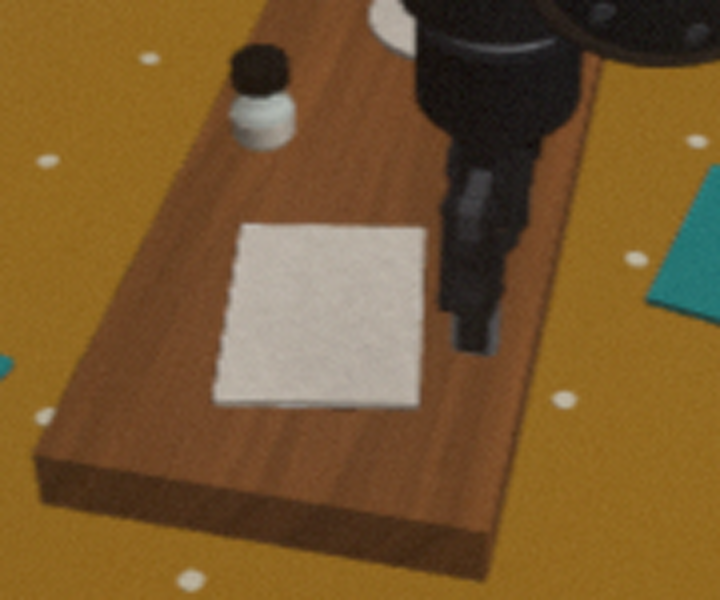

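View pics/wrist2.png

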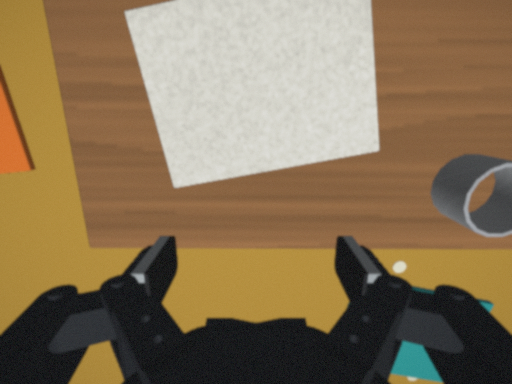

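The side crop shows the left finger's tip at about pixel (268.6, 258), clear of the board's near edge. I'll check how high the open tips really sit.

```bash
python3 - <<'E'
from st import *
c=load('side2'); 
for x in (-.097,-.086,-.075):
  for z in (.072,.085):
    for y in (.183,.198):
      b=pb[2]; P=[pb[0]+x*np.cos(b)-y*np.sin(b),pb[1]+x*np.sin(b)+y*np.cos(b),z]; q=proj(c,P); print(x,y,z,np.round(((q[0]-150)*4,(q[1]-170)*4)))
E
```

```text
-0.097 0.183 0.072 [496. 363.]
-0.097 0.198 0.072 [490. 386.]
-0.097 0.183 0.085 [497. 343.]
-0.097 0.198 0.085 [491. 366.]
-0.086 0.183 0.072 [473. 360.]
-0.086 0.198 0.072 [467. 382.]
-0.086 0.183 0.085 [474. 340.]
-0.086 0.198 0.085 [468. 362.]
-0.075 0.183 0.072 [450. 356.]
-0.075 0.198 0.072 [444. 378.]
-0.075 0.183 0.085 [451. 337.]
-0.075 0.198 0.085 [445. 359.]
```

play_rows(
  steps=[
    [[8.5, 0, 0, 1, 0, 0, 0], [8.5, 0, 0, 1, 0, 0, 0], [8.5, 0, 0, 0.3, 0, 0, 0], [8.5, 0, 0, 0, 0, 0, 0], [8.5, 0, 0, 0, 0, 0, 0]],
  ],
)

```text
time_s: 3.43
tcp_pos: [0.4449, 0.0503, 0.0492]
tcp_rot: [-2.441, 1.976, -0.001]
force: [0.6, -0.0, 1.4]
grip_width: 0.995
```

play_rows(
  steps=[
    [[8.5, 0, 0, 0.2, 0, 0, 0], [8.5, 0, 0, 0.2, 0, 0, 0], [8.5, 0, 0, 0, 0, 0, 0], [8.5, 0, 0, 0, 0, 0, 0]],
  ],
)

```text
time_s: 3.77
tcp_pos: [0.4443, 0.05, 0.0444]
tcp_rot: [-2.442, 1.977, -0.0]
force: [-0.3, -0.3, 0.1]
grip_width: 0.992
```

play_rows(
  steps=[
    [[8.5, 0, 0, 0.2, 0, 0, 0], [8.5, 0, 0, 0.2, 0, 0, 0], [8.5, 0, 0, 0.2, 0, 0, 0], [8.5, 0, 0, 0, 0, 0, 0], [8.5, 0, 0, 0, 0, 0, 0]],
  ],
)

```text
time_s: 4.18
tcp_pos: [0.4442, 0.0499, 0.0381]
tcp_rot: [2.442, -1.976, -0.0]
force: [0.2, 0.5, 0.3]
grip_width: 0.999
```

play_rows(
  steps=[
    [[8.5, 0, 0, 0.2, 0, 0, 0], [8.5, 0, 0, 0, 0, 0, 0], [8.5, 0, 0, 0, 0, 0, 0]],
  ],
)

```text
time_s: 4.43
tcp_pos: [0.4443, 0.0499, 0.0362]
tcp_rot: [2.442, -1.976, -0.0]
force: [-0.2, -0.0, 0.4]
grip_width: 0.996
```

play_rows(
  steps=[
    [[8.5, 0, 0, 0.2, 0, 0, 0], [8.5, 0, 0, 0, 0, 0, 0], [8.5, 0, 0, 0, 0, 0, 0]],
  ],
)

```text
time_s: 4.68
tcp_pos: [0.4442, 0.0499, 0.0342]
tcp_rot: [2.442, -1.976, -0.0]
force: [0.7, -0.5, -0.3]
grip_width: 0.996
```

play_rows(
  steps=[
    [[8.5, 0, 0, 0.1, 0, 0, 0], [8.5, 0, 0, 0, 0, 0, 0], [8.5, 0, 0, 0, 0, 0, 0]],
  ],
)

```text
time_s: 4.93
tcp_pos: [0.4443, 0.05, 0.0333]
tcp_rot: [2.442, -1.976, -0.0]
force: [-0.5, -0.1, 0.8]
grip_width: 0.997
```

```bash
python3 - <<'E'
from st import *
st(); c=snap('side','side3')
cv2.imwrite('pics/side3c.png',cv2.resize(c['color'][170:320,150:330,::-1],None,fx=4,fy=4,interpolation=cv2.INTER_CUBIC))
E
```

```text
t 4.9333 tcp [0.4443 0.05   0.0333] blk [-0.0865  0.1405] F [-0.5 -0.1  0.8] T [-0.01 -0.02  0.02] w 0.997 xyaw rel blk -90.03 z [-0. -0. -1.]
```

View pics/side3c.png

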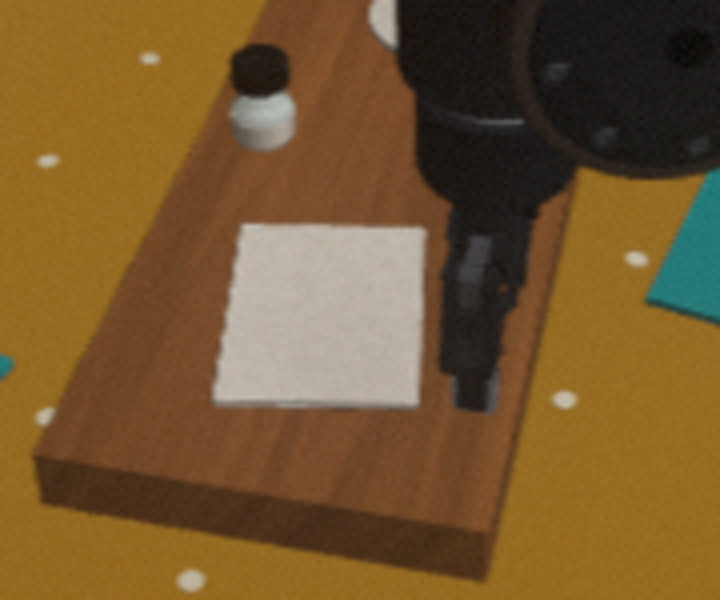

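play_rows(
  steps=[
    [[8.5, 0, -0.4, 0, 0, 0, 0], [8.5, 0, -0.4, 0, 0, 0, 0], [8.5, 0, -0.4, 0, 0, 0, 0], [8.5, 0, -0.4, 0, 0, 0, 0], [8.5, 0, -0.4, 0, 0, 0, 0], [8.5, 0, -0.4, 0, 0, 0, 0], [8.5, 0, -0.4, 0, 0, 0, 0], [8.5, 0, -0.4, 0, 0, 0, 0], [8.5, 0, -0.4, 0, 0, 0, 0], [8.5, 0, -0.4, 0, 0, 0, 0], [8.5, 0, 0, 0, 0, 0, 0]],
  ],
)

```text
time_s: 5.9
tcp_pos: [0.4844, 0.0586, 0.0333]
tcp_rot: [-2.442, 1.976, -0.001]
force: [0.9, -0.1, 0.7]
grip_width: 0.997
```

```bash
python3 - <<'E'
from st import *
st(); c=snap('side','side4'); a=snap('scene','scene4')
cv2.imwrite('pics/side4c.png',cv2.resize(c['color'][170:320,150:330,::-1],None,fx=4,fy=4,interpolation=cv2.INTER_CUBIC))
cv2.imwrite('pics/scene4c.png',cv2.resize(a['color'][145:245,160:350,::-1],None,fx=4,fy=4,interpolation=cv2.INTER_CUBIC))
E
```

```text
t 5.9 tcp [0.4844 0.0586 0.0333] blk [-0.0455  0.1405] F [ 0.9 -0.1  0.7] T [ 0.04 -0.07  0.02] w 0.997 xyaw rel blk -90.03 z [ 0.001  0.    -1.   ]
```

View pics/side4c.png

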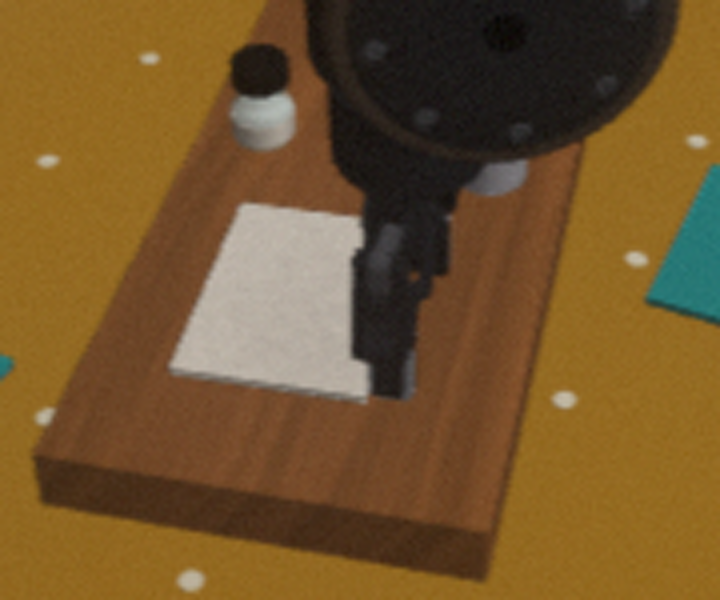

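View pics/scene4c.png

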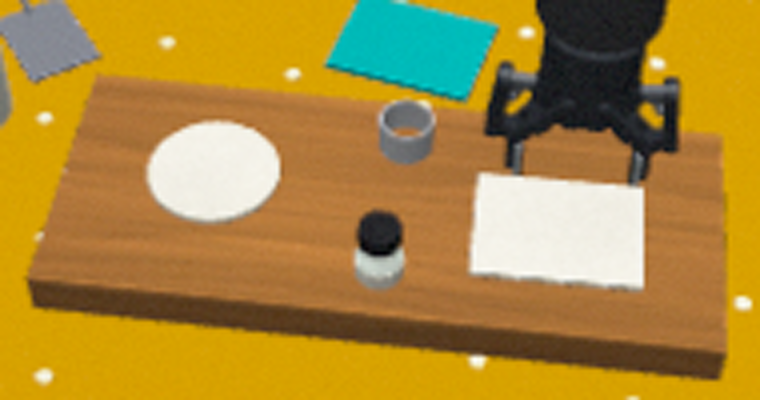

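The board is now square against both fingertips, and the jar, ring and round board haven't moved. I'll push on most of the way and then measure.

play_rows(
  steps=[
    [[8.5, 0, -0.4, 0, 0, 0, 0], [8.5, 0, -0.4, 0, 0, 0, 0], [8.5, 0, -0.4, 0, 0, 0, 0], [8.5, 0, -0.4, 0, 0, 0, 0], [8.5, 0, -0.4, 0, 0, 0, 0], [8.5, 0, -0.4, 0, 0, 0, 0], [8.5, 0, -0.4, 0, 0, 0, 0], [8.5, 0, -0.4, 0, 0, 0, 0], [8.5, 0, -0.4, 0, 0, 0, 0], [8.5, 0, -0.4, 0, 0, 0, 0], [8.5, 0, -0.4, 0, 0, 0, 0], [8.5, 0, -0.4, 0, 0, 0, 0], [8.5, 0, -0.4, 0, 0, 0, 0], [8.5, 0, -0.4, 0, 0, 0, 0], [8.5, 0, -0.4, 0, 0, 0, 0], [8.5, 0, -0.2, 0, 0, 0, 0], [8.5, 0, 0, 0, 0, 0, 0]],
  ],
)

```text
time_s: 7.42
tcp_pos: [0.5447, 0.0714, 0.0333]
tcp_rot: [-2.442, 1.976, -0.0]
force: [-0.2, 0.2, -0.4]
grip_width: 0.995
```

```bash
python3 - <<'E'
from st import *
st(); c=snap('side','side5'); a=snap('scene','scene5')
cv2.imwrite('pics/side5c.png',cv2.resize(c['color'][170:320,150:330,::-1],None,fx=4,fy=4,interpolation=cv2.INTER_CUBIC))
cv2.imwrite('pics/scene5c.png',cv2.resize(a['color'][145:255,160:350,::-1],None,fx=4,fy=4,interpolation=cv2.INTER_CUBIC))
E
```

```text
t 7.4167 tcp [0.5447 0.0714 0.0333] blk [0.0161 0.1404] F [-0.2  0.2 -0.4] T [-0.06  0.02  0.  ] w 0.995 xyaw rel blk -90.03 z [ 0.  0. -1.]
```

View pics/side5c.png

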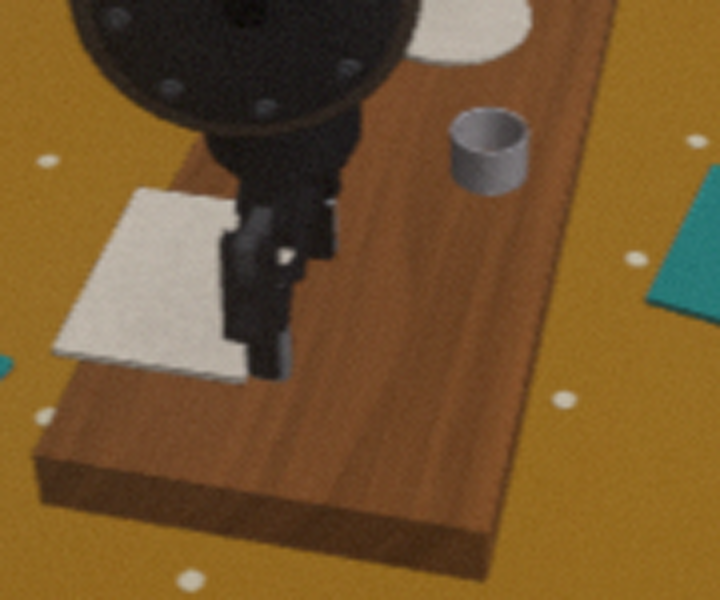

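View pics/scene5c.png

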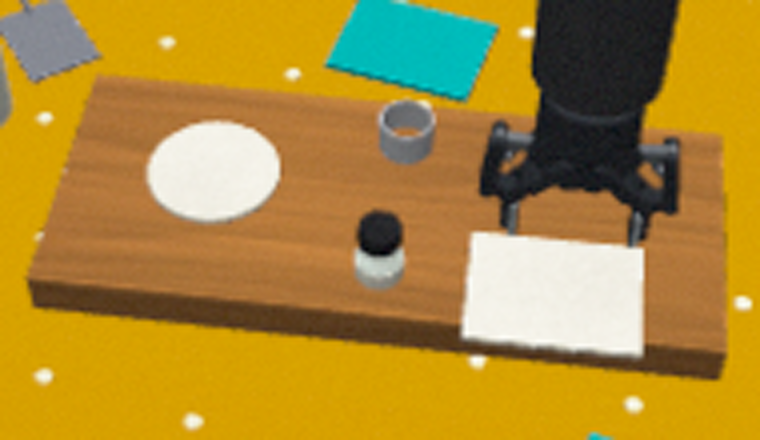

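```bash
python3 - <<'E'
from fit import *
from st import pb
A=load('scene5');B=load('side5')
a=lambda u,v:(160+(u+.5)/4-.5,145+(v+.5)/4-.5); b=lambda u,v:(150+(u+.5)/4-.5,170+(v+.5)/4-.5)
brd=[(A,-1,-1,*a(473,233)),(A,-1,1,*a(643,250)),(A,1,1,*a(642,351)),(A,1,-1,*a(463,335)),
 (B,1,-1,*b(140,187)),(B,-1,1,*b(245,377)),(B,1,1,*b(54,350))]
for s in (brd,brd[:4],brd[4:]):
  pr,r=fitrect(s,.10,.13,.051,[.6,.1,.2]); c,s=np.cos(pb[2]),np.sin(pb[2]); d=pr[:2]-pb[:2]; print(pr,r,'far edge past',c*d[0]+s*d[1]+.05-.11,-s*d[0]+c*d[1],np.degrees(pr[2]-pb[2]))
# direct: far edge line vs block far edge pixels
for cam,p in ((B,b(140,187)),(B,b(54,350)),(A,a(642,351)),(A,a(463,335))):
  P=ray(cam,*p,.051); d=P[:2]-pb[:2]; print(c*d[0]+s*d[1]-.11 if 0 else np.cos(pb[2])*d[0]+np.sin(pb[2])*d[1]-.11)
E
```

```text
[0.60416027 0.07465222 0.21406357] [ 0.1 -0.6  0.3 -0.8  0.5  0.7  0.1  0.3 -0.1 -0.4  0.3 -0.  -0.1 -0.7] far edge past 0.014926636022864426 0.13119224292963053 0.20417769365836558
[0.60449768 0.07399925 0.21280495] [-0.1 -0.5  0.1 -0.7  0.2  0.8 -0.2  0.3] far edge past 0.015120152739204626 0.13048318674045362 0.13206367409835754
[0.60366129 0.07555266 0.21350273] [-0.1 -0.1  0.3  0.4 -0.2 -0.3] far edge past 0.014626816468604933 0.13217707292382389 0.17204387150319347
0.014383609122045948
0.013768279749112086
0.012249343847182861
0.014018294661070213
```

Both cameras agree on about 15 mm of overhang with the board square to 0.2°. I'll push 15 mm more, then back off and lift.

play_rows(
  steps=[
    [[8.5, 0, -0.4, 0, 0, 0, 0], [8.5, 0, -0.4, 0, 0, 0, 0], [8.5, 0, -0.4, 0, 0, 0, 0], [8.5, 0, -0.2, 0, 0, 0, 0], [8.5, 0, -0.1, 0, 0, 0, 0], [8.5, 0, 0, 0, 0, 0, 0], [8.5, 0, 0, 0, 0, 0, 0], [8.5, 0, 1, 0, 0, 0, 0], [8.5, 0, 1, 0, 0, 0, 0], [8.5, 0, 1, 0, 0, 0, 0], [8.5, 0, 0, 0, 0, 0, 0], [8.5, 0, 0, -2, 0, 0, 0], [8.5, 0, 0, -3, 0, 0, 0], [8.5, 0, 0, -3, 0, 0, 0], [8.5, 0, 0, -3, 0, 0, 0], [8.5, 0, 0, 0, 0, 0, 0], [8.5, 0, 0, 0, 0, 0, 0]],
  ],
)

```text
time_s: 8.93
tcp_pos: [0.5302, 0.0686, 0.1455]
tcp_rot: [-2.439, 1.973, -0.003]
force: [-0.0, -0.3, -0.9]
grip_width: 0.992
```

```bash
python3 - <<'E'
from st import *
st(); c=snap('side','side6'); a=snap('scene','scene6')
cv2.imwrite('pics/side6c.png',cv2.resize(c['color'][170:320,150:330,::-1],None,fx=4,fy=4,interpolation=cv2.INTER_CUBIC))
cv2.imwrite('pics/scene6c.png',cv2.resize(a['color'][145:255,160:350,::-1],None,fx=4,fy=4,interpolation=cv2.INTER_CUBIC))
E
```

```text
t 8.9333 tcp [0.5302 0.0686 0.1455] blk [0.0013 0.1407] F [-0.  -0.3 -0.9] T [-0.04  0.05 -0.04] w 0.992 xyaw rel blk -90.02 z [ 0.004  0.002 -1.   ]
```

View pics/side6c.png

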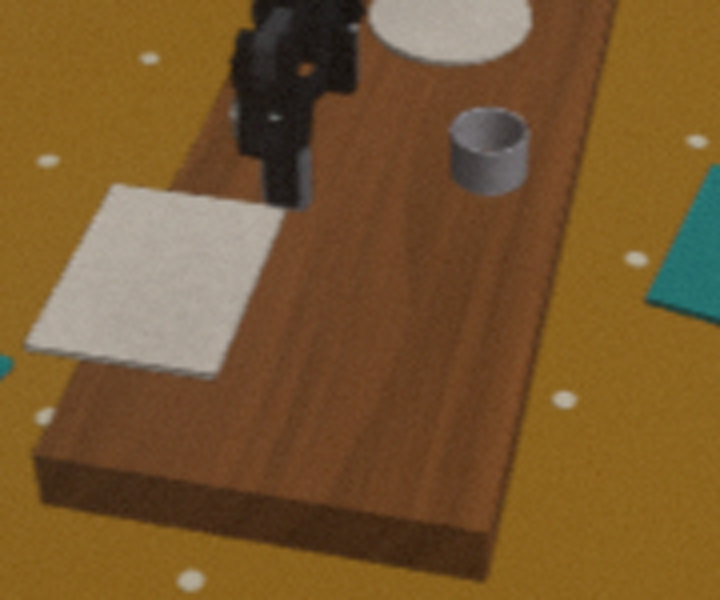

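View pics/scene6c.png

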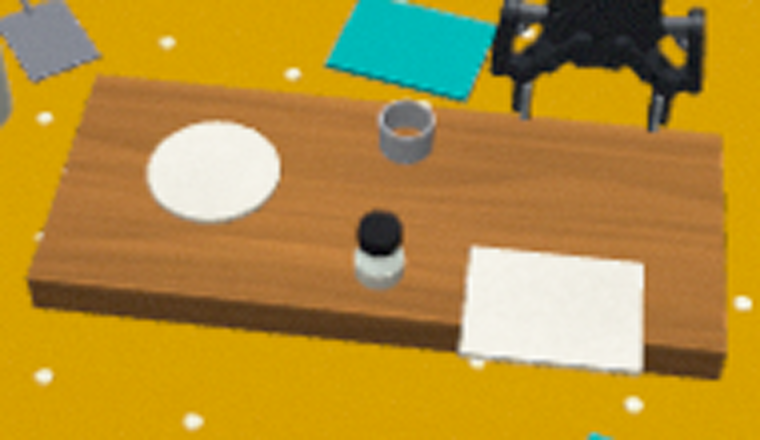

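```bash
python3 - <<'E'
from fit import *
from st import pb
A=load('scene6');B=load('side6')
a=lambda u,v:(160+(u+.5)/4-.5,145+(v+.5)/4-.5); b=lambda u,v:(150+(u+.5)/4-.5,170+(v+.5)/4-.5)
brd=[(A,-1,-1,*a(472,247)),(A,-1,1,*a(643,263)),(A,1,1,*a(642,368)),(A,1,-1,*a(460,351)),
 (B,1,-1,*b(113,184)),(B,-1,1,*b(213,374)),(B,1,1,*b(27,346)),(B,-1,-1,*b(286,208))]
for s in (brd,brd[:4],brd[4:]):
  pr,r=fitrect(s,.10,.13,.051,[.6,.1,.2]); c,s=np.cos(pb[2]),np.sin(pb[2]); d=pr[:2]-pb[:2]; print(pr,np.abs(r).max(),'far edge past',c*d[0]+s*d[1]+.05-.11,-s*d[0]+c*d[1],np.degrees(pr[2]-pb[2]))
# independent: block far-edge line pixels near the board, on side (camera B), edge line at z=.045
for p in ((35,455),(75,368),(178,186)):
  P=ray(B,*b(*p),.045); d=P[:2]-pb[:2]; print('block edge x',np.cos(pb[2])*d[0]+np.sin(pb[2])*d[1])
for p in ((722,350),(35,280)):
  P=ray(A,*a(*p),.045); d=P[:2]-pb[:2]; print('block edge x',np.cos(pb[2])*d[0]+np.sin(pb[2])*d[1])
E
```

```text
[0.61867634 0.07825602 0.21178396] 0.8 far edge past 0.029875296431292928 0.13168338261672893 0.07356532624413559
[0.61826883 0.07680228 0.21047144] 0.6 far edge past 0.029173021457879075 0.1303468844720416 -0.0016361532957204345
[0.6184016  0.07953818 0.21175003] 0.8 far edge past 0.02987452400134326 0.13299464709787578 0.0716216985136794
block edge x 0.10963068308813408
block edge x 0.11184008799643086
block edge x 0.10670477972014683
block edge x 0.10976304379812549
block edge x 0.10865778596472479
```

```bash
python3 -c "
from st import *
st(); print(sign_off())"
```

```text
t 9.0333 tcp [0.5287 0.068  0.143 ] blk [-0.0002  0.1404] F [-0.   0.1 -0.6] T [-0.04  0.06  0.02] w 0.995 xyaw rel blk -90.04 z [-0.  0. -1.]
the job is handed in; nothing more can be done
None
```

The white rectangular board now sticks out about 30 mm past the block's far edge, and I've handed the job in at about 9 s. I slid it there with both open fingertips flat against its near edge, which also squared it up, then backed off and lifted clear.

- **Overhang:** the last pictures gave 29 mm from one camera and 30 mm from the other. The block's far edge itself measured within about 3 mm of where the fit put it.
- **Squareness and position:** the board was square to the block within 0.1°, with its centre about 132 mm to the left of the block's middle.
- **Flatness:** the board's corners matched a flat board on the block to within 1 pixel in both pictures.
- **Bystanders:** the round board, ring cutter and jar looked unmoved in the same pictures. The arm never came near the mug, and I did not measure it again.
- **Arm:** the gripper was about 10 cm above the block, touching nothing.

No check failed. Only the tip height was unclear from the picture; lowering in small steps met no contact, consistent with the open tips sitting about 13 mm behind the TCP.

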